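# Probe two bosses of a printed cover

## Task

Check the printed cover with the measuring stylus: take the stylus from its stand and, holding it upright, lightly touch its tip down onto the middle of the round boss, and then onto the middle of the square boss, pausing a moment on each. Lift it clear in between so that it touches nothing else on the cover, then hang it back in its stand and let go.

Things in the scene. Friction and masses are not known exactly. Their poses are not given: they have to be found in the camera images.
- stylus: Measuring stylus, 140 mm long, under 0.2 kg, upright in its stand, tip down. Origin: end of the unpressed tip; z up along it. Above the origin: thin steel tip and nose (12 mm) to 60 mm, flat collar 42 mm across from 60 to 66 mm, black round handle 20 mm thick from 66 to 140 mm (grip at 105). The sprung tip slides in up to 12 mm, 1 N at first, 4 N fully in: press 3 to 8 mm; then rigid.
- stand: White stylus stand, fixed: 86 mm square foot and, on four posts, an 86 mm square plate, 10 mm thick, its top 85 mm above the table, with one 26 mm hole in its middle. Origin: on the table below the hole's centre, z up. The stylus hangs in the hole with its collar resting on the plate, so its tip is 25 mm above the table; it may hang up to 7 mm off centre.
- cover: Light grey printed cover, fixed: plate 152 x 136 x 10 mm, rim 16 mm high, four upright bosses in the same plastic, each with a dot in the middle of its flat top: round at (-43, -36) mm, square (+43, +36), triangular (-43, +36), narrow oblong (+43, -36). Tops of round and triangular 46 mm, others 36 mm above the table. Origin: centre of the underside, z up.
- round_boss (a point): The dot in the middle of the flat top of the cover's round boss, which is 32 mm across; 46 mm above the table.
- square_boss (a point): The dot in the middle of the flat top of the cover's square boss, 30 x 30 mm; 36 mm above the table.

How it is judged:
By the outcome, as a careful person would: the job done as asked, in the order asked, and still so for the second after the job is handed in, with the robot touching nothing.
It also fails if it takes over 56 s, if anything falls off the work surface, if the arm or the gripper's body presses on something with over 40 N, if the wrist force passes 120 N, or if a joint passes its speed limit or range.

## Robot

A 6-joint arm with a two-finger parallel gripper is mounted at the origin on the work surface. World frame = base frame: x ahead of the robot, y to its left, z up, the work surface at z = 0. Lengths are in m, angles in rad, forces in N, time in s.
With the tool pointing down it reaches from about 0.25 to 0.775 m from the base axis. Payload 4 kg.
Tool frame: the origin (TCP) lies midway between the tips of the shut fingers; the grasp point (between the pads) lies 19 mm behind it; z points along the fingers, y is the line along which they close (so a half turn about z gives the same grasp; the last joint's range is limited). The gripper opens to 85 mm and grips with 20 to 120 N. Pads are 22 mm wide; open, the fingers measure 114 mm over their backs; the gripper's body (76 mm by 85 mm) begins 54 mm behind the grasp point. The pads swing forward as they close: fully open they stand 13 mm farther back than shut.
Start: joints at [-1.445, 0.087, 1.371, -0, 1.684, -0.103], TCP at [0.125, -0.536, 0.231] pointing down, gripper open.
Joint ranges: [-3.1, 3.1], [-0.76, 2.03], [0.27, 2.55], [-1.08, 4.22], [0.17, 2.65], [-2.57, 2.57]. Speed limits (rad/s): [2.79, 2.79, 3.14, 3.14, 3.14, 3.14].

## Interface

Orientations are given as a unit quaternion [w, x, y, z].
In Python, from station import get_obs, viewer, workorder gives the robot as it stands.
- The arm moves only by the shell command python3 -m handwheel 'ROWS' [FORCE]. ROWS is JSON, a list of rows, each a list of 3 entries, a list of its own where there are three numbers: the shift along the world's x, y, z in mm, then the turn, a rotation vector about the world's x, y, z in degrees, then the closure, from 0 (fully open) to 1 (shut). A call has 1 to 12 rows; each row is the pose to reach, as a shift and turn from the pose commanded when the call began; what a row does not reach only later rows make up. A row lasts 1/12 s, in which the tool goes at most 41.7 mm and 7.16 degrees, less where a joint would pass 70% of its speed; a pose out of reach is approached as far as the arm can. A call with a gripper value outside its range is refused whole. The fingers move at their own pace and stop on an object; FORCE is the grip in N (left out, the last holds). Time passes only in rows, so rows that repeat a pose let the fingers close. It gives the time, the measured TCP pose, the force, the opening and the grip force at its end, in the units of the state.
- get_obs(): the state, without advancing time (a new reading comes with each control period).
- viewer.grab_frame(name): name is "scene" or "top"; returns the picture (400x640x3 uint8, red, green, blue); there is no depth.
- viewer.camera_model(name): a dict with "fovy" (degrees; the focal length in pixels is half the picture's height over the tangent of half this angle, whatever the lens; pixels are square), "cx", "cy" (the principal point, pixels), "R" (3x3) and "t" (3): a world point X has camera coordinates R X + t. Camera axes: x right, y down, z forward; pixel columns grow to the right and rows downward; lengths in m; the calibration is good to about 2 mm. A picture is of the moment at which its call begins. camera_model takes no time and is no camera call.
- workorder.hand_in(): hands the job in; it is judged then, once.
The state is a dict: "time": time; "q": joint angles; "qd": joint speeds; "joint_efforts": joint torques, N m; "ee_pos": TCP position; "orientation": TCP orientation; "ft_force": force on the tool from outside, world axes, zero at the start; "wrist_torque": the same for the moment, N m; "finger_gap": finger opening in m; "finger_force": force on a finger pad.
Only numpy, scipy, OpenCV 4.12 (cv2) and the standard library are available. Lean on these libraries where they do the work, as an engineer would, in place of code of your own. Each camera call takes 0.05 s, during which the arm holds its last target. There are 200 camera calls.

## Working session

There is one attempt and no reset: what is moved stays moved. The work goes in short steps, Python scripts to look and compute and a shell command to move; the robot and the scene stay as the last step left them, time stands still between calls to the robot, and variables do not carry over. Pictures are saved under pics/ and viewed, at most 11 in all, crops included, and the job is handed in when it is done.

```bash
mkdir -p pics
python3 - <<'E'
from station import get_obs, viewer
import cv2,numpy as np
for n in("scene","top"):
    im=viewer.grab_frame(n); cv2.imwrite(f"pics/{n}0.png",im[:,:,::-1])
    m=viewer.camera_model(n); print(n,m)
print(get_obs())
E
```

```text
scene {'fovy': 46.38098997980538, 'cx': 322.70322726477934, 'cy': 199.16900700299402, 'R': array([[-0.89644341,  0.44298282,  0.01246712],
       [ 0.2883859 ,  0.60449175, -0.74257881],
       [-0.33648593, -0.66208454, -0.66964265]]), 't': array([ 0.50283892, -0.08994759,  1.08809596])}
top {'fovy': 44.022308423065674, 'cx': 318.88173044064024, 'cy': 186.34307132366115, 'R': array([[-0.01073023, -0.99988783, -0.01044937],
       [-0.98254839,  0.01248365, -0.18558777],
       [ 0.18569739,  0.00827561, -0.98257213]]), 't': array([-0.01183336,  0.54365445,  0.90798996])}
{'time': 0.1, 'q': array([-1.44509431e+00,  8.78918814e-02,  1.37212827e+00, -1.22620034e-05,
        1.68357142e+00, -1.03100995e-01]), 'qd': array([-0.00078164, -0.00099685, -0.00220683,  0.0022493 ,  0.00054305,
       -0.00023427]), 'joint_efforts': array([ 1.64545305e-03, -3.53014898e+01, -3.14219749e+01, -7.13943814e-05,
        7.95761909e-03,  3.17362128e-05]), 'ee_pos': array([ 0.12468146, -0.5352238 ,  0.23023751]), 'orientation': array([-9.99323486e-04,  9.93462864e-01,  1.14151390e-01, -1.73864763e-05]), 'ft_force': array([-0.03992668, -0.18092242,  0.53801171]), 'wrist_torque': array([ 0.02746624,  0.00651569, -0.0204012 ]), 'finger_force': 0.0, 'finger_gap': 0.08544890087598973}
```

View pics/scene0.png

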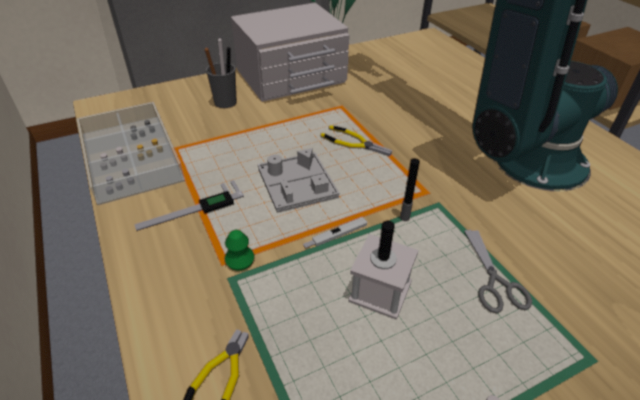

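View pics/top0.png

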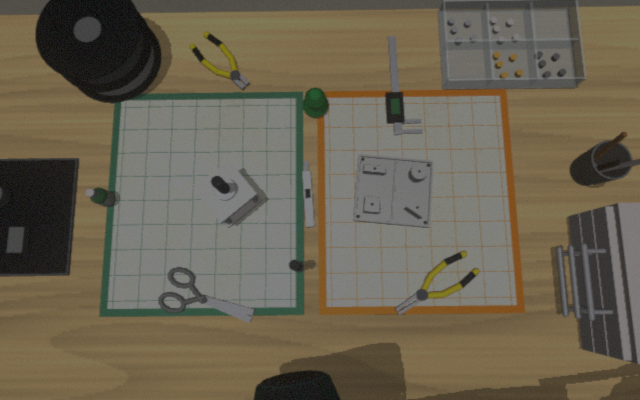

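The scene view shows the cover near (297,180) and the stand with the stylus near (385,265). The top view shows the cover near (393,190), with round at (417,172) and square at (372,204), and the stand near (225,190). Next I'll zoom in.

Run:
```python
import cv2,numpy as np
s=cv2.imread("pics/scene0.png");t=cv2.imread("pics/top0.png")
def c(im,u,v,w=100,h=75): return cv2.resize(im[v:v+h,u:u+w],(400,300),interpolation=cv2.INTER_CUBIC)
def b(x): return cv2.convertScaleAbs(x,alpha=1.5)
cv2.imwrite("pics/zoom0.png",np.vstack([np.hstack([b(c(t,345,150)),b(c(t,180,155))]),np.hstack([c(s,250,140),c(s,340,215,133,100)])]))
```

```text
(no output)
```

View pics/zoom0.png

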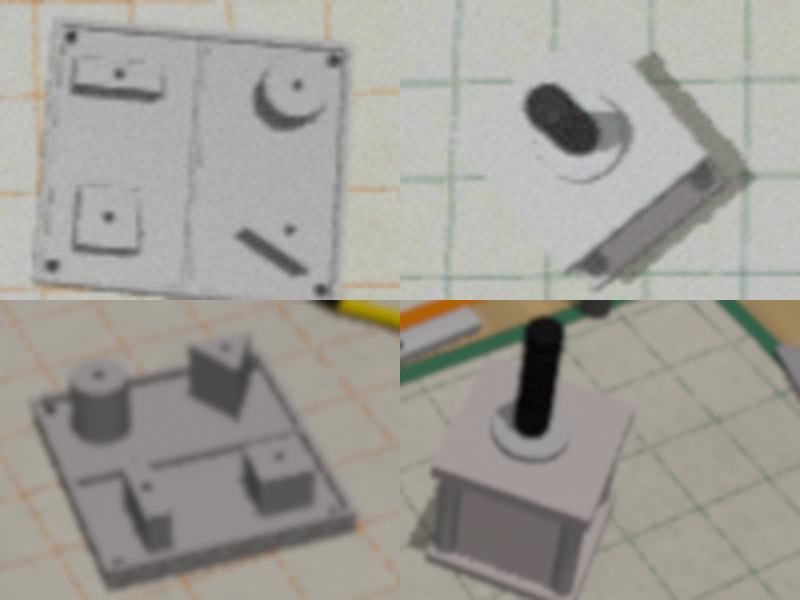

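Zoomed, the four boss dots are clear in both views. In the top view, round is at (419,171), square (372,204), oblong (375,168) and triangular (417,207). The handle top is at (217,181) in the top view, and the collar is at (383,259) in the scene view.

```bash
cat > h.py <<'E'
import cv2,numpy as np
from station import viewer
def ray(n,u,v,z):
    m=viewer.camera_model(n);R=np.array(m["R"]);f=200/np.tan(np.radians(m["fovy"]/2))
    c=-R.T@m["t"];d=R.T@np.array([(u-m["cx"])/f,(v-m["cy"])/f,1]);return c+d*(z-c[2])/d[2]
def proj(n,X):
    m=viewer.camera_model(n);f=200/np.tan(np.radians(m["fovy"]/2));p=np.array(m["R"])@X+m["t"]
    return f*p[0]/p[2]+m["cx"],f*p[1]/p[2]+m["cy"]
def dot(im,u,v,r=3):
    g=cv2.cvtColor(im,cv2.COLOR_BGR2GRAY).astype(float);u0,v0=int(round(u)),int(round(v))
    w=g[v0-r:v0+r+1,u0-r:u0+r+1];w=np.clip(np.median(w)-6-w,0,None);y,x=np.mgrid[-r:r+1,-r:r+1]
    return u0+(w*x).sum()/w.sum(),v0+(w*y).sum()/w.sum()
E
python3 - <<'E'
from h import *
L=np.array([[-43,-36],[43,36],[-43,36],[43,-36]])/1e3;Z=[.046,.036,.046,.036]
P={"top":[(418.8,170.8),(371.6,203.6),(417.1,207.1),(374.3,167.9)],"scene":[(274.1,158.3),(319.6,178.8),(305.3,151.3),(286.3,186.3)]}
for n in P:
    im=cv2.imread(f"pics/{n}0.png")
    px=[dot(im,*p,r=2) for p in P[n]];W=np.array([ray(n,*p,z)[:2] for p,z in zip(px,Z)])
    c=W.mean(0);a=L@[1,1j];b=(W-c)@[1,1j];k=(b*a.conj()).sum();yaw=np.angle(k)
    fit=a*np.exp(1j*yaw);print(n,np.round(px,1).tolist(),"\n",(W*1e3).round(1).tolist(),"c",(c*1e3).round(1),"yaw",np.degrees(yaw).round(1),"scale",abs(k)/(abs(a)**2).sum())
    print(" fit",[(round(1e3*(c[0]+f.real),1),round(1e3*(c[1]+f.imag),1)) for f in fit])
print("handle top:",ray("top",216.4,180.9,.165)*1e3,ray("scene",388,223.3,.165)*1e3)
print("collar:",ray("scene",383,258.6,.091)*1e3)
E
```

```text
top [[418.9, 170.8], [371.7, 203.7], [416.9, 207.0], [374.4, 168.0]] 
 [[572.8, -214.1], [510.4, -120.9], [501.4, -206.8], [581.8, -128.4]] c [ 541.6 -167.5] yaw 84.0 scale 1.0007443263875049
 fit [(np.float64(572.9), np.float64(-214.0)), (np.float64(510.2), np.float64(-121.0)), (np.float64(501.3), np.float64(-206.6)), (np.float64(581.8), np.float64(-128.5))]
scene [[274.2, 158.2], [319.3, 178.6], [305.8, 151.5], [286.1, 186.3]] 
 [[572.6, -213.9], [509.5, -120.9], [500.9, -206.8], [581.6, -127.8]] c [ 541.1 -167.4] yaw 84.3 scale 1.004234278088739
 fit [(np.float64(572.7), np.float64(-213.7)), (np.float64(509.6), np.float64(-121.0)), (np.float64(501.0), np.float64(-206.6)), (np.float64(581.2), np.float64(-128.2))]
handle top: [533.6027846 156.0277795 165.       ] [532.38161164 156.89914145 165.        ]
collar: [535.17390962 161.1857519   91.        ]
```

```bash
python3 -m handwheel '[[[408,692,0],[0,0,0],0],[[408,692,0],[0,0,0],0],[[408,692,0],[0,0,0],0],[[408,692,0],[0,0,0],0],[[408,692,0],[0,0,0],0],[[408,692,0],[0,0,0],0],[[408,692,0],[0,0,0],0],[[408,692,0],[0,0,0],0],[[408,692,0],[0,0,0],0],[[408,692,0],[0,0,0],0],[[408,692,0],[0,0,0],0],[[408,692,0],[0,0,0],0]]' 40
python3 - <<'E'
from h import *
im=cv2.imread("pics/scene0.png")
for p in [(351,271),(370,236),(418.3,250),(403.3,288.3)]: print((ray("scene",*p,.085)*1e3).round(1))
from station import get_obs
import numpy as np
o=get_obs();print(o["ee_pos"],o["q"],o["orientation"])
E
```

```text
time: 1.1
ee_pos: [0.379, -0.1029, 0.2312]
orientation: [0.0, 0.993, 0.114, 0.0]
ft_force: [1.2, -1.2, 0.1]
finger_gap: 0.0852
finger_force: 0.0
[590.4 157.   85. ]
[525.3 105.   85. ]
[470.1 166.4  85. ]
[535.3 220.5  85. ]
[ 0.37896731 -0.10288057  0.2311688 ] [-4.09564953e-01 -2.71815999e-01  1.70099157e+00 -1.96102457e-04
  1.71201437e+00  9.32531858e-01] [1.84785040e-04 9.93470739e-01 1.14086985e-01 1.25785105e-04]
```

```bash
python3 -m handwheel '[[[154,260,0],[0,0,0],0],[[154,260,0],[0,0,0],0],[[154,260,0],[0,0,0],0],[[154,260,0],[0,0,0],0],[[154,260,0],[0,0,0],0],[[154,260,0],[0,0,0],0],[[154,260,0],[0,0,0],0],[[154,260,0],[0,0,0],0],[[154,260,0],[0,0,0],0],[[154,260,0],[0,0,0],0]]'
python3 - <<'E'
from h import *
im=viewer.grab_frame("scene")[:,:,::-1];cv2.imwrite("pics/s1.png",cv2.resize(im[120:340,260:540],(764,600),interpolation=cv2.INTER_CUBIC))
from station import get_obs
o=get_obs();print(o["ee_pos"],o["ft_force"])
E
```

```text
time: 1.93
ee_pos: [0.5322, 0.155, 0.2304]
orientation: [0.001, 0.993, 0.115, -0.001]
ft_force: [-0.4, 0.2, 0.3]
finger_gap: 0.0856
finger_force: 0.0
[0.53212365 0.15418708 0.23088976] [-0.19618688 -0.7354563   0.39795277]
```

View pics/s1.png

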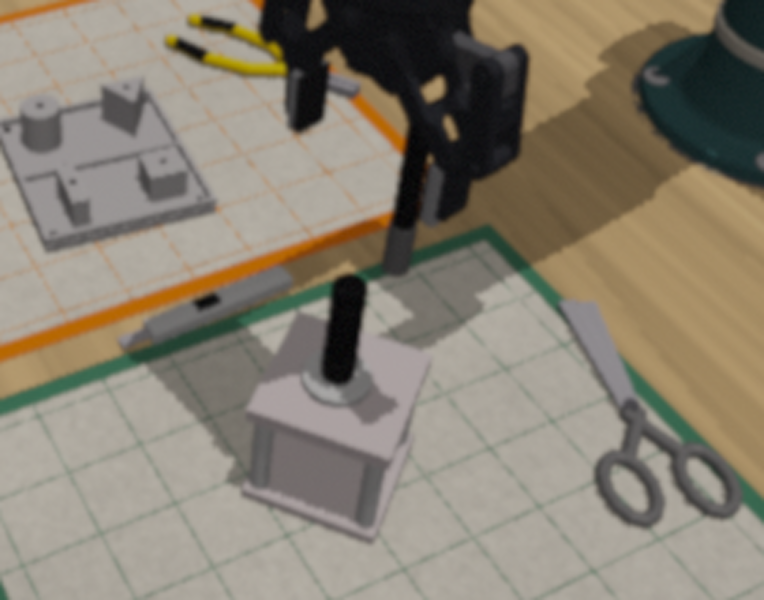

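The gripper hovers above the handle (top at about (350,285) in the crop), with nothing in the way. Descending and gripping.

```bash
python3 -m handwheel '[[[1,2,-30],[0,0,0],0],[[1,2,-60],[0,0,0],0],[[1,2,-90],[0,0,0],0],[[1,2,-110],[0,0,0],0],[[1,2,-120],[0,0,0],0],[[1,2,-120],[0,0,0],0],[[1,2,-120],[0,0,0],0.5],[[1,2,-120],[0,0,0],0.7],[[1,2,-120],[0,0,0],0.85],[[1,2,-120],[0,0,0],1],[[1,2,-120],[0,0,0],1],[[1,2,-120],[0,0,0],1]]' 50
python3 -m handwheel '[[[0,0,0],[0,0,0],1],[[0,0,0],[0,0,0],1],[[0,0,0],[0,0,0],1],[[0,0,0],[0,0,0],1]]'
python3 -c "
from station import *
o=get_obs();print(o['ee_pos'],o['ft_force'],o['wrist_torque'],o['finger_gap'],o['finger_force'])"
```

```text
time: 2.98
ee_pos: [0.5343, 0.157, 0.1125]
orientation: [0.0, 0.993, 0.114, 0.001]
ft_force: [-0.8, -0.3, 2.7]
finger_gap: 0.0185
finger_force: 48.6
time: 3.32
ee_pos: [0.5344, 0.157, 0.1125]
orientation: [0.0, 0.993, 0.114, 0.001]
ft_force: [0.5, -1.7, 5.4]
finger_gap: 0.019
finger_force: 48.6
[0.53435696 0.15703647 0.11252803] [ 0.47876881 -1.72551082  5.37476933] [-0.11504496  0.10540746  0.0166501 ] 0.01895509901208399 48.649300932884216
```

```bash
python3 -m handwheel '[[[0,0,10],[0,0,0],1],[[0,0,25],[0,0,0],1],[[0,0,45],[0,0,0],1],[[0,0,65],[0,0,0],1],[[0,0,80],[0,0,0],1],[[0,0,88],[0,0,0],1],[[0,0,90],[0,0,0],1],[[0,0,90],[0,0,0],1],[[0,0,90],[0,0,0],1]]'
python3 - <<'E'
from h import *
from station import get_obs
o=get_obs();print(o["ee_pos"],o["ft_force"],o["wrist_torque"],o["orientation"])
s=viewer.grab_frame("scene")[:,:,::-1];t=viewer.grab_frame("top")[:,:,::-1]
cv2.imwrite("pics/s2.png",s);cv2.imwrite("pics/t2.png",t)
o=get_obs();print(o["ee_pos"])
x=o["ee_pos"]; print(proj("scene",x+[0,0,-.086]),proj("scene",x+[0,0,-.026]),proj("top",x+[0,0,-.086]))
cv2.imwrite("pics/v2.png",np.vstack([cv2.resize(s[170:320,310:470],(640,600),interpolation=cv2.INTER_CUBIC)]))
E
```

```text
time: 4.07
ee_pos: [0.533, 0.157, 0.1998]
orientation: [0.0, 0.993, 0.114, -0.001]
ft_force: [0.1, -0.3, -1.5]
finger_gap: 0.0189
finger_force: 48.8
[0.53299967 0.15696657 0.19981271] [ 0.09762873 -0.29239018 -1.48662834] [-0.01671658 -0.02263188 -0.00677496] [ 9.54266021e-05  9.93457896e-01  1.14190863e-01 -1.35878899e-03]
[0.53286689 0.15692512 0.19951997]
(np.float64(384.24553191428726), np.float64(246.7495086626704)) (np.float64(388.34295912557536), np.float64(219.32302959177508)) (np.float64(221.97234478193684), np.float64(186.8826818109818))
```

View pics/v2.png

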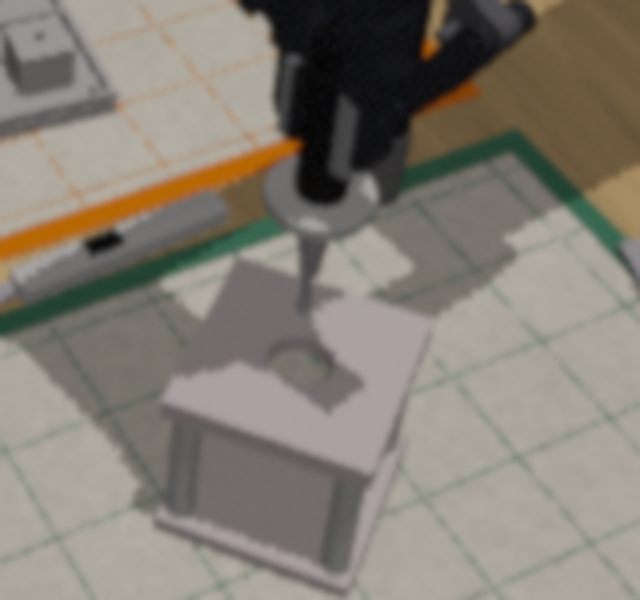

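The tip end is at (385.9,246.6) and the hole's centre at about (384.6,261) in scene pixels, so the tip is slightly left of the point below the TCP. Moving to hover over the round boss and measuring the tip there.

```bash
python3 -m handwheel '[[[2,-15,0],[0,0,0],1],[[5,-45,0],[0,0,0],1],[[9,-82,0],[0,0,0],1],[[13,-120,0],[0,0,0],1],[[18,-160,0],[0,0,0],1],[[22,-200,0],[0,0,0],1],[[26,-240,0],[0,0,0],1],[[31,-280,0],[0,0,0],1],[[35,-318,0],[0,0,0],1],[[38,-345,0],[0,0,0],1],[[40,-363,0],[0,0,0],1],[[41,-371,0],[0,0,0],1]]'
python3 -m handwheel '[[[0,0,-15],[0,0,0],1],[[0,0,-35],[0,0,0],1],[[0,0,-45],[0,0,0],1],[[0,0,-45],[0,0,0],1],[[0,0,-45],[0,0,0],1],[[0,0,-45],[0,0,0],1]]'
python3 - <<'E'
from h import *
from station import get_obs
s=viewer.grab_frame("scene")[:,:,::-1];o=get_obs();x=o["ee_pos"];print(x,o["ft_force"],o["orientation"])
s=s.copy();cv2.imwrite("pics/s3.png",s)
print(proj("scene",x+[0,0,-.0875]),proj("scene",x+[0,0,-.0275]))
cv2.imwrite("pics/v3.png",cv2.resize(s[90:190,230:350],(720,600),interpolation=cv2.INTER_CUBIC))
print("hole",ray("scene",384.6,261.1,.085)*1e3, "tip then",ray("scene",385.9,246.6,.112)*1e3)
E
```

```text
time: 5.17
ee_pos: [0.574, -0.2169, 0.1995]
orientation: [-0.0, 0.994, 0.112, -0.001]
ft_force: [0.1, 0.6, -0.8]
finger_gap: 0.0191
finger_force: 49.0
time: 5.67
ee_pos: [0.5752, -0.2135, 0.1573]
orientation: [0.0, 0.993, 0.115, 0.001]
ft_force: [-1.5, -0.3, -0.5]
finger_gap: 0.0186
finger_force: 49.1
[ 0.57540183 -0.21378082  0.15779228] [ 0.32266935  0.02064603 -0.24689284] [6.55627439e-04 9.93423343e-01 1.14492868e-01 1.00772377e-03]
(np.float64(272.28620654253757), np.float64(149.39636952635828)) (np.float64(270.5192217600317), np.float64(125.36521034521273))
hole [532.36257311 162.59902499  85.        ] tip then [529.48931439 156.67324852 112.        ]
```

View pics/v3.png

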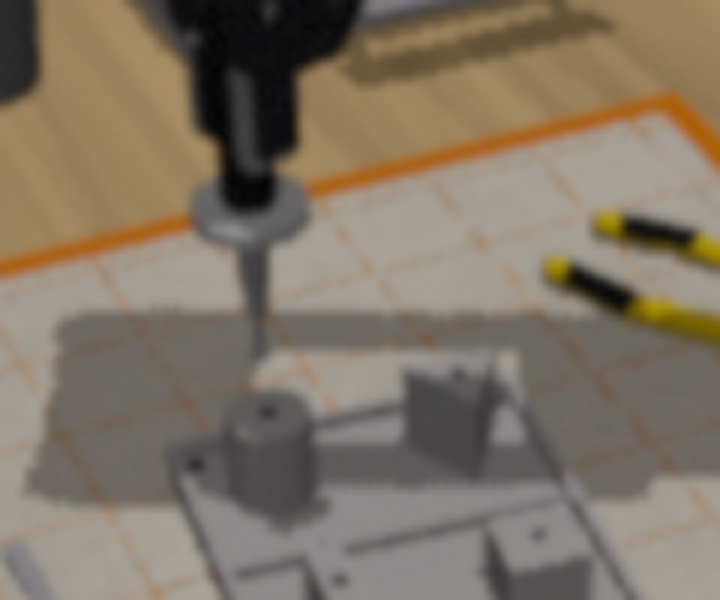

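The tip is at about (272.9,149.3) scene px, just above the round boss's dot at (274.2,158.2).

Run:
```python
from h import *
for z in(.069,.0703,.072):print((ray("scene",272.9,149.3,z)*1e3).round(1), proj("scene",np.array([.5728,-.2139,z])))
print((ray("scene",230+247/6-.4,90+208/6-.4,.0703+.063)*1e3).round(1))
```

```text
[ 573.5 -215.2   69. ] (np.float64(273.4453582701112), np.float64(149.5524593971057))
[ 574.1 -213.5   70.3] (np.float64(273.40968360470407), np.float64(149.0535542310367))
[ 574.9 -211.3   72. ] (np.float64(273.36293733455005), np.float64(148.39981423353169))
[ 575.  -212.9  133.3]
```

```bash
python3 -m handwheel '[[[-1,0,-8],[0,0,0],1],[[-1,0,-16],[0,0,0],1],[[-1,0,-21],[0,0,0],1],[[-1,0,-24],[0,0,0],1],[[-1,0,-26],[0,0,0],1],[[-1,0,-28],[0,0,0],1],[[-1,0,-29.5],[0,0,0],1],[[-1,0,-29.5],[0,0,0],1],[[-1,0,-29.5],[0,0,0],1],[[-1,0,-29.5],[0,0,0],1]]'
python3 - <<'E'
from h import *
from station import get_obs
s=viewer.grab_frame("scene")[:,:,::-1];F=[]
for i in range(6): F.append(np.r_[get_obs()["ft_force"],get_obs()["ee_pos"]]);viewer.grab_frame("scene")
print(np.mean(F,0).round(4),np.std(F,0).round(4))
cv2.imwrite("pics/v4.png",cv2.resize(s[100:200,230:350],(720,600),interpolation=cv2.INTER_CUBIC))
E
```

```text
time: 6.55
ee_pos: [0.5738, -0.214, 0.1273]
orientation: [0.0, 0.993, 0.114, 0.0]
ft_force: [-0.6, 1.1, 1.3]
finger_gap: 0.0189
finger_force: 49.3
[-0.864   0.5505  1.003   0.5738 -0.214   0.1271] [6.188e-01 4.812e-01 4.738e-01 0.000e+00 0.000e+00 1.000e-04]
```

View pics/v4.png

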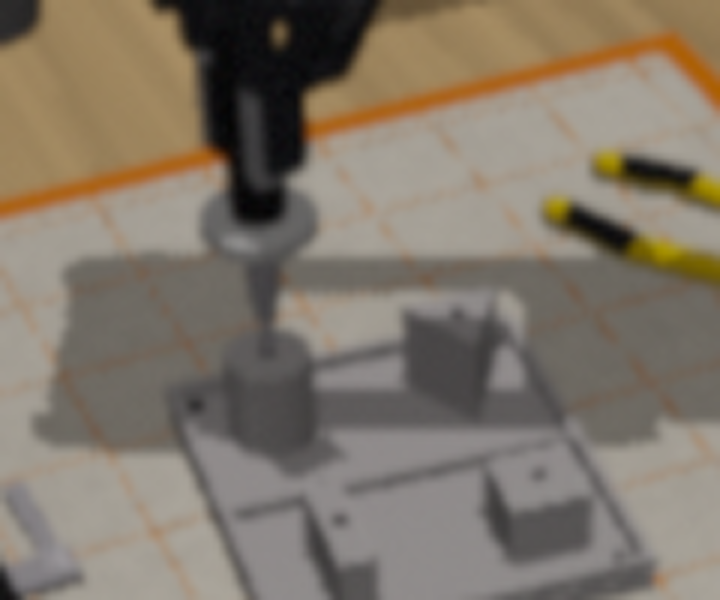

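The tip sits on the round boss's dot at (268,350) in the crop, at about 2 N of press (around 5 mm). Lifting and moving to the square boss.

```bash
python3 -m handwheel '[[[0,0,5],[0,0,0],1],[[0,0,15],[0,0,0],1],[[0,0,30],[0,0,0],1],[[0,0,42],[0,0,0],1],[[-7,10,45],[0,0,0],1],[[-20,30,45],[0,0,0],1],[[-35,52,45],[0,0,0],1],[[-49,73,45],[0,0,0],1],[[-59,87,45],[0,0,0],1],[[-63,93,45],[0,0,0],1],[[-63,93,45],[0,0,0],1],[[-63,93,45],[0,0,0],1]]'
python3 -m handwheel '[[[0,0,-15],[0,0,0],1],[[0,0,-30],[0,0,0],1],[[0,0,-35],[0,0,0],1],[[0,0,-35],[0,0,0],1],[[0,0,-35],[0,0,0],1],[[0,0,-35],[0,0,0],1]]'
python3 - <<'E'
from h import *
from station import get_obs
s=viewer.grab_frame("scene")[:,:,::-1];F=[]
for i in range(4): F.append(np.r_[get_obs()["ft_force"],get_obs()["ee_pos"]]);viewer.grab_frame("scene")
print(np.mean(F,0).round(4))
cv2.imwrite("pics/v5.png",cv2.resize(s[110:210,260:380],(720,600),interpolation=cv2.INTER_CUBIC))
x=np.mean(F,0)[3:]
print(proj("scene",np.array([.510,-.121,x[2]-.0875])))
E
```

```text
time: 7.9
ee_pos: [0.5108, -0.121, 0.1722]
orientation: [0.001, 0.993, 0.114, 0.0]
ft_force: [0.5, -0.0, -1.6]
finger_gap: 0.0187
finger_force: 49.1
time: 8.4
ee_pos: [0.5114, -0.1216, 0.1377]
orientation: [0.0, 0.993, 0.114, 0.001]
ft_force: [0.5, -0.6, -2.0]
finger_gap: 0.0186
finger_force: 49.1
[-0.6742 -0.0318 -1.7469  0.5114 -0.1214  0.1379]
(np.float64(319.1540536267848), np.float64(173.26702808800925))
```

View pics/v5.png

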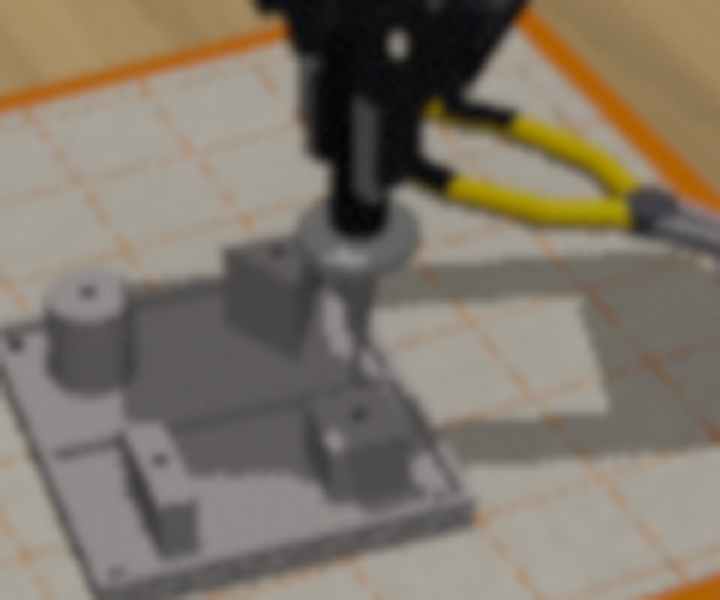

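The tip is at (319.3,172.6), above the square boss's dot at (319.4,178.6), as predicted. Pressing.

```bash
python3 -m handwheel '[[[0,0,-7],[0,0,0],1],[[0,0,-12],[0,0,0],1],[[0,0,-15],[0,0,0],1],[[0,0,-18],[0,0,0],1],[[0,0,-20],[0,0,0],1],[[0,0,-20],[0,0,0],1],[[0,0,-20],[0,0,0],1],[[0,0,-20],[0,0,0],1],[[0,0,-20],[0,0,0],1],[[0,0,-20],[0,0,0],1],[[0,0,-20],[0,0,0],1]]'
python3 - <<'E'
from h import *
from station import get_obs
s=viewer.grab_frame("scene")[:,:,::-1];F=[]
for i in range(6): F.append(np.r_[get_obs()["ft_force"],get_obs()["ee_pos"]]);viewer.grab_frame("scene")
print(np.mean(F,0).round(4))
cv2.imwrite("pics/v6.png",cv2.resize(s[110:210,260:380],(720,600),interpolation=cv2.INTER_CUBIC))
E
```

```text
time: 9.57
ee_pos: [0.5107, -0.1209, 0.117]
orientation: [0.0, 0.993, 0.114, 0.0]
ft_force: [-1.8, 1.1, 2.0]
finger_gap: 0.0189
finger_force: 49.2
[-1.0279  0.8152  1.2131  0.5107 -0.1209  0.1169]
```

View pics/v6.png

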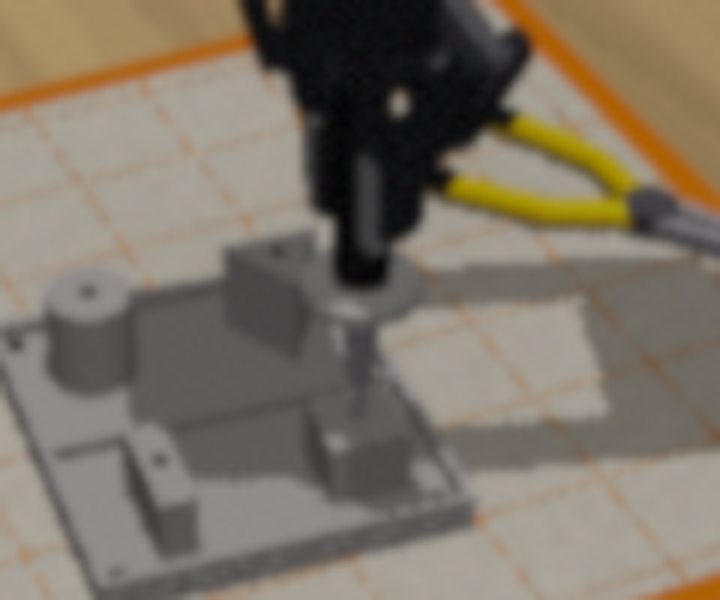

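The tip is on the square boss's dot at (360,412) in the crop, at about 2.8 N (6 mm). Lifting and returning to the stand, aiming nearer the hole's centre.

```bash
python3 -m handwheel '[[[0,0,5],[0,0,0],1],[[0,0,15],[0,0,0],1],[[0,0,35],[0,0,0],1],[[0,0,60],[0,0,0],1],[[0,0,80],[0,0,0],1],[[1,15,86],[0,0,0],1],[[4,45,86],[0,0,0],1],[[7,82,86],[0,0,0],1],[[10,120,86],[0,0,0],1],[[13,158,86],[0,0,0],1],[[16,195,86],[0,0,0],1],[[18,228,86],[0,0,0],1]]'
python3 -m handwheel '[[[2,28,0],[0,0,0],1],[[3,46,0],[0,0,0],1],[[4,54,0],[0,0,0],1],[[4,54,0],[0,0,0],1],[[4,54,0],[0,0,0],1],[[4,54,-10],[0,0,0],1],[[4,54,-18],[0,0,0],1],[[4,54,-18],[0,0,0],1],[[4,54,-18],[0,0,0],1],[[4,54,-18],[0,0,0],1]]'
python3 - <<'E'
from h import *
from station import get_obs
s=viewer.grab_frame("scene")[:,:,::-1];o=get_obs();x=o["ee_pos"];print(x,o["ft_force"])
print(proj("scene",x+[0,0,-.0875]),x[2]-.0875)
cv2.imwrite("pics/v7.png",cv2.resize(s[170:320,310:470],(640,600),interpolation=cv2.INTER_CUBIC))
E
```

```text
time: 10.92
ee_pos: [0.5287, 0.1091, 0.2035]
orientation: [0.0, 0.993, 0.114, 0.0]
ft_force: [1.4, 0.0, -1.6]
finger_gap: 0.0186
finger_force: 49.2
time: 11.75
ee_pos: [0.5326, 0.1603, 0.1845]
orientation: [0.0, 0.994, 0.114, -0.0]
ft_force: [0.1, 0.2, -1.0]
finger_gap: 0.0187
finger_force: 49.2
[0.53283249 0.1605365  0.18493072] [-0.59427184  0.18486161 -1.43085659]
(np.float64(384.45031990003247), np.float64(255.14910979601268)) 0.09743072215161308
```

View pics/v7.png

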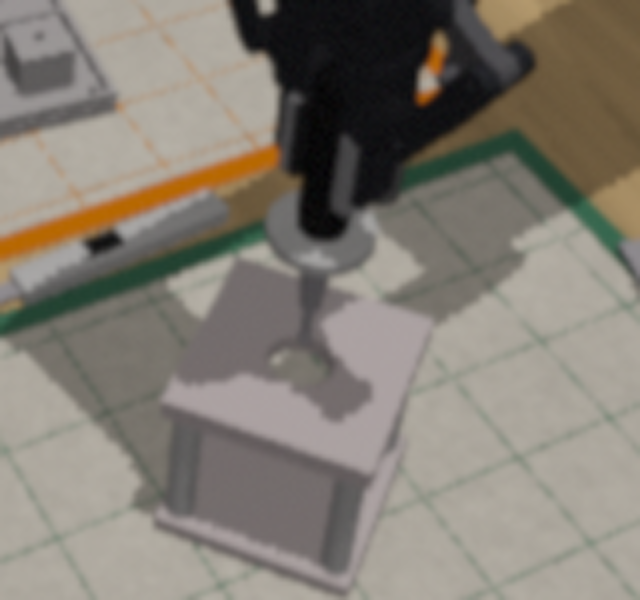

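The tip is at (385.9,255.9); projected down to the plate it meets the hole's centre at (384.6,261) within a pixel. Lowering.

```bash
python3 -m handwheel '[[[0,0,-6],[0,0,0],1],[[0,0,-16],[0,0,0],1],[[0,0,-26],[0,0,0],1],[[0,0,-38],[0,0,0],1],[[0,0,-50],[0,0,0],1],[[0,0,-60],[0,0,0],1],[[0,0,-66],[0,0,0],1],[[0,0,-69],[0,0,0],1],[[0,0,-70],[0,0,0],1],[[0,0,-70],[0,0,0],1]]'
```

```text
time: 12.63
ee_pos: [0.5328, 0.1611, 0.1148]
orientation: [0.0, 0.993, 0.114, 0.0]
ft_force: [-0.1, 0.3, -2.2]
finger_gap: 0.019
finger_force: 49.2
```

```bash
python3 -m handwheel '[[[0,0,-1],[0,0,0],1],[[0,0,-2],[0,0,0],1],[[0,0,-2.5],[0,0,0],1],[[0,0,-2.5],[0,0,0],1],[[0,0,-2.5],[0,0,0],1]]'
```

```text
time: 13.05
ee_pos: [0.5328, 0.1611, 0.1126]
orientation: [0.0, 0.993, 0.114, 0.0]
ft_force: [0.7, -0.0, -2.4]
finger_gap: 0.0188
finger_force: 49.2
```

Not resting on the plate yet; I'll ease it down further.

```bash
python3 -m handwheel '[[[0,0,-0.5],[0,0,0],1],[[0,0,-1],[0,0,0],1],[[0,0,-1.5],[0,0,0],1],[[0,0,-1.5],[0,0,0],1],[[0,0,-1.5],[0,0,0],1]]'
```

```text
time: 13.47
ee_pos: [0.5329, 0.161, 0.1125]
orientation: [0.0, 0.993, 0.114, 0.001]
ft_force: [-3.6, -1.4, 6.0]
finger_gap: 0.0186
finger_force: 49.9
```

```bash
python3 -m handwheel '[[[0,0,0],[0,0,0],0.75],[[0,0,0],[0,0,0],0.7],[[0,0,0],[0,0,0],0.6],[[0,0,0],[0,0,0],0.4],[[0,0,0],[0,0,0],0.2],[[0,0,0],[0,0,0],0],[[0,0,0],[0,0,0],0],[[0,0,0],[0,0,0],0],[[0,0,0],[0,0,0],0],[[0,0,0],[0,0,0],0]]'
python3 -m handwheel '[[[0,0,10],[0,0,0],0],[[0,0,30],[0,0,0],0],[[0,0,60],[0,0,0],0],[[0,0,90],[0,0,0],0],[[0,0,120],[0,0,0],0],[[0,0,140],[0,0,0],0],[[0,0,150],[0,0,0],0],[[0,0,150],[0,0,0],0],[[0,0,150],[0,0,0],0],[[0,0,150],[0,0,0],0],[[0,0,150],[0,0,0],0]]'
python3 - <<'E'
from h import *
s=viewer.grab_frame("scene")[:,:,::-1]
cv2.imwrite("pics/v8.png",cv2.resize(s[170:320,310:470],(640,600),interpolation=cv2.INTER_CUBIC))
E
```

```text
time: 14.3
ee_pos: [0.5327, 0.161, 0.1108]
orientation: [0.0, 0.993, 0.114, 0.0]
ft_force: [-0.1, -0.6, -0.7]
finger_gap: 0.0853
finger_force: 0.0
time: 15.22
ee_pos: [0.5318, 0.1608, 0.2583]
orientation: [0.0, 0.993, 0.114, -0.002]
ft_force: [0.5, -0.3, 0.5]
finger_gap: 0.0855
finger_force: 0.0
```

View pics/v8.png

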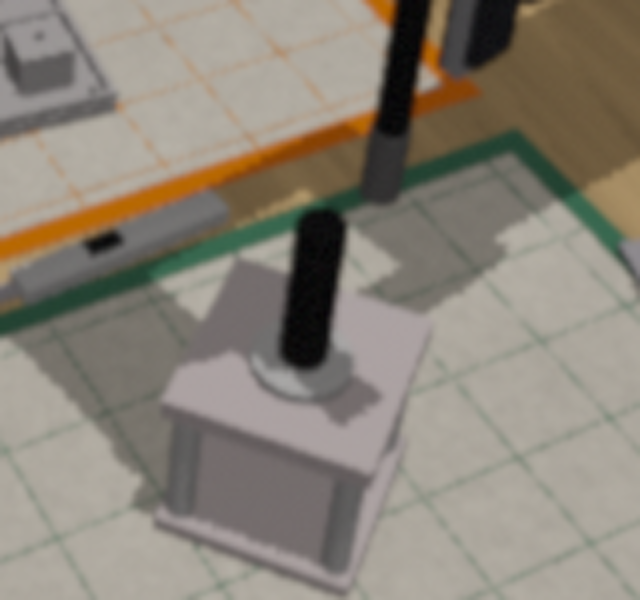

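The stylus hangs upright in the stand, with the collar flat on the plate at about (302,372) in the crop, and the gripper is clear.

```bash
python3 -c "
from station import workorder
print(workorder.hand_in())"
```

```text
the job is handed in; nothing more can be done
None
```

I touched the stylus to the round boss and then the square boss, hung it back in its stand, released it and handed the job in at about 15 s; no verdict came back.

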